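Run the ring gauge to the end of the good thread and back it off two turns

ROBOT

A 7-joint arm with a two-finger parallel gripper is mounted at the origin on the work surface. World frame = base frame: x ahead of the robot, y to its left, z up, the work surface at z = 0. Lengths are in m, angles in rad, forces in N, time in s.
With the tool pointing down it reaches from about 0.35 to 0.9 m from the base axis. Payload 19.9 kg.
Tool frame: the origin (TCP) lies on the centre line of the jaws, within the pads' length; the fingertips stand 14 mm ahead of it and the grasp point (between the pads) lies 5 mm behind it (tip_reach is the distance from the TCP to the fingertips, in m); z points along the fingers, y is the line along which they close (so a half turn about z gives the same grasp; the last joint's range is limited). The gripper opens to 85 mm and grips with 20 to 120 N. Pads are 22 mm wide; open, the fingers measure 114 mm over their backs; the gripper's body (76 mm by 85 mm) begins 54 mm behind the grasp point. The pads swing forward as they close: fully open they stand 13 mm farther back than shut.
Start: joints at [1.133, 0.417, -0.01, 1.614, 0.005, 1.111, -0.053], TCP at [0.242, -0.576, 0.245] pointing down, gripper open.
Joint ranges: [-2.81, 2.81], [-0.39, 2.02], [-1.27, 1.25], [0.06, 2.57], [-1.19, 4.33], [0.19, 2], [-2.82, 2.82]. Speed limits (rad/s): [1.89, 1.89, 2.39, 2.39, 3.01, 3.01, 3.01].

INTERFACE

Orientations are given as a 3x3 rotation matrix whose columns are the frame's x, y, z axes.
In Python, from rig import state, capture, job_done, tip_reach gives the robot as it stands.
- The arm moves only by the shell command python3 -m jog 'ROWS' [FORCE]. ROWS is JSON, a list of rows, each an object of numbers: "dx", "dy", "dz": the shift along the tool's x, y, z in mm; "ax", "ay", "az": the turn, a rotation vector about the tool's x, y, z in rad; "hand": the opening, from 0 (shut) to 1 (fully open). In form: [{"dx": .., "dy": .., "dz": .., "ax": .., "ay": .., "az": .., "hand": ..}, ...]. A call has 1 to 20 rows; each row shifts and turns the commanded pose from where the row before left it, along the tool's axes as they then stand; what a row does not reach is not made up. A row lasts 1/12 s, in which the tool goes at most 41.7 mm and 7.16 degrees, less where a joint would pass 70% of its speed; a pose out of reach is approached as far as the arm can. A call is refused whole if a number of a shift passes 41.7 or a number of a turn 0.125, either way. A call with a gripper value outside its range is refused whole. The fingers move at their own pace and stop on an object; FORCE is the grip in N (left out, the last holds). Time passes only in rows, so rows that do not move let the fingers close. It gives the time, the measured TCP pose, the force, the opening and the grip force at its end, in the units of the state.
- state(): the state, without advancing time (a new reading comes with each control period).
- capture(name): name is "side" or "top"; returns a dict with "image" (384x512x3 uint8, red, green, blue), "fx", "fy", "cx", "cy" (pixels), "R" (3x3) and "t" (3): a world point X has camera coordinates R X + t. Camera axes: x right, y down, z forward; pixel columns grow to the right and rows downward; lengths in m; the calibration is good to about 2 mm. A picture is of the moment at which its call begins. There is no depth.
- job_done(): hands the job in; it is judged then, once.
The state is a dict: "t": time; "joints": joint angles; "qvel": joint speeds; "joint_torque": joint torques, N m; "tool_pos": TCP position; "orientation": TCP orientation; "ft_force": force on the tool from outside, world axes, zero at the start; "wrist_torque": the same for the moment, N m; "opening": opening from 0.0 (shut) to 1.0 (fully open); "finger_force": force on a finger pad.
Only numpy, scipy, OpenCV 4.12 (cv2) and the standard library are available. Lean on these libraries where they do the work, as an engineer would, in place of code of your own. Each camera call takes 0.05 s, during which the arm holds its last target. There are 200 camera calls.

TASK

Take the ring gauge by its yellow crank grip and screw it down the stud (clockwise seen from above) until the resistance clearly rises, without forcing it any further. From there back it off exactly two full turns, let go of it, and leave the nuts and the wrench where they lie.

Things in the scene. Friction and masses are not known exactly. Their poses are not given: they have to be found in the camera images.
- stud: Grey block 100 x 100 x 26 mm, bolted down, with a low dark collar (42 mm across, to 34 mm high) and an upright M24 stud (24 mm across, top 81 mm above the table) in its middle. Origin: centre of the block's underside, on the table, on the stud's axis; z is the stud's axis, up. The thread is right-handed with a lead of 1.5 mm per turn: clockwise from above drives the gauge down.
- gauge_centre (a point): Centre of the underside of the steel thread ring gauge (58 mm across, 24 mm thick, green ring on its top), on the stud's axis. The gauge is already on the thread, one to three turns above the place where it gets stiff; that place cannot be seen, only felt. It stays where it is left.
- gauge: The ring gauge itself (origin as gauge_centre; x points to the crank grip; it sinks 1.5 mm per turn clockwise). It runs free at 1 to 2 N at the grip. At the end of the good thread the resistance climbs steeply, 2.5 to 3 N more at the grip per 0.1 rad: 6 to 9 N is the time to stop, 17 N (0.65 rad past the first rise) is forcing it.
- crank_grip (a point): Holding point on the axis of the yellow crank grip: an upright round post 16 mm across, 52 mm tall, that spins freely about itself, standing on the gauge's top face 45 mm from the stud's axis. The point is 64 mm above the gauge's underside, 12 mm below the post's upper end, higher than the stud's top. Pinched here it can be led in a circle round the stud without turning the gripper.
- thread_end (a point): Foot of the stud: a point on its axis, 34 mm above the table, level with the collar's top. It stays put while the gauge runs free; under the stiff end of the thread it gives by 0.05 mm per 0.1 rad that the gauge is driven on, too little to be seen in a measured position.
- nut_a: Loose steel lock nut with a blue insert, 36 mm across flats, 22 mm high, lying on the table beside the block; origin at the centre of its underside. To be left alone.
- nut_b: Loose steel lock nut with a red insert, 36 mm across flats, 22 mm high, lying on the table beside the block; origin at the centre of its underside. To be left alone.
- wrench: Loose steel wrench, 180 mm long, 38 mm wide and 8 mm high, lying flat on the table beside the block; origin at its middle on the underside. To be left alone.
Things that resemble listed ones, but are neither listed nor needed, are in the scene too. Of the things like the stud, leave any that is blue or pink; of the rest the smaller one is meant.

How it is judged:
By the outcome, as a careful person would: the job done as asked, in the order asked, and still so for the second after the job is handed in, with the robot touching nothing.
It also fails if it takes over 72 s, if anything falls off the work surface, if the arm or the gripper's body presses on something with over 40 N, if the wrist force passes 120 N, or if a joint passes its speed limit or range.

## Working session

There is one attempt and no reset: what is moved stays moved. The work goes in short steps, Python scripts to look and compute and a shell command to move; the robot and the scene stay as the last step left them, time stands still between calls to the robot, and variables do not carry over. Pictures are saved under pics/ and viewed, at most 10 in all, crops included, and the job is handed in when it is done.

```bash
ls; mkdir -p pics; python3 - <<'E'
from rig import *
import cv2,numpy as np
s=state();print({k:np.round(v,3).tolist() for k,v in s.items()})
print(tip_reach)
for n in("side","top"):
    c=capture(n);cv2.imwrite(f"pics/{n}0.png",c["image"][:,:,::-1]);print(n,c["fx"],c["fy"],c["cx"],c["cy"],np.round(c["R"],4).tolist(),np.round(c["t"],4))
E
```

```text
pics
{'t': 0.0, 'joints': [1.133, 0.418, -0.01, 1.614, 0.005, 1.111, -0.053], 'qvel': [0.001, -0.002, 0.001, 0.001, -0.001, -0.002, 0.004], 'joint_torque': [0.003, -86.443, 0.68, -43.489, 0.019, 0.007, 0.0], 'tool_pos': [0.241, -0.576, 0.245], 'orientation': [[0.922, 0.386, -0.001], [0.386, -0.922, 0.001], [-0.0, -0.001, -1.0]], 'ft_force': [-0.258, -0.516, 0.035], 'wrist_torque': [-0.034, 0.01, -0.015], 'finger_force': 0.0, 'opening': 0.998}
0.014
side 372.01509523280174 372.01509523280174 254.59007671627313 193.95888680315534 [[0.7602, -0.6496, -0.0119], [-0.3474, -0.391, -0.8523], [0.549, 0.652, -0.5229]] [-0.3606  0.2856  0.5233]
top 372.85978156823836 372.85978156823836 255.42147574033436 194.6865947851076 [[-0.0054, -0.9996, -0.0285], [-0.9807, 0.0108, -0.1953], [0.1956, 0.0269, -0.9803]] [0.0851 0.5513 0.8962]
```

View pics/side0.png

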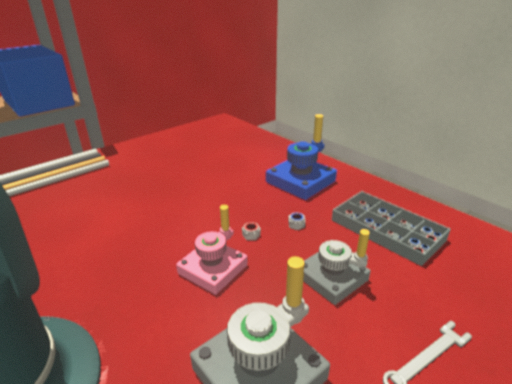

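View pics/top0.png

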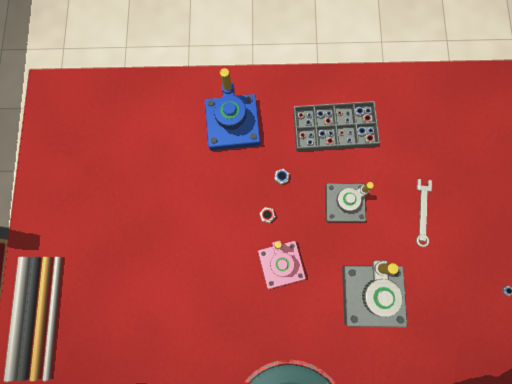

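The smaller grey stud is the one meant: top view about (350,200), side view about (335,260). The larger grey, pink and blue studs are the ones to leave. Next I'll enlarge both views of it.

```bash
python3 - <<'E'
import cv2,numpy as np
a=cv2.imread("pics/top0.png")[170:235,315:395];b=cv2.imread("pics/side0.png")[220:310,295:385]
a=cv2.resize(a,(400,325),interpolation=cv2.INTER_CUBIC);b=cv2.resize(b,(400,400),interpolation=cv2.INTER_CUBIC)
o=np.zeros((400,800,3),np.uint8);o[:325,:400]=a;o[:,400:]=b
cv2.imwrite("pics/crop0.png",o)
E
```

```text
(no output)
```

View pics/crop0.png

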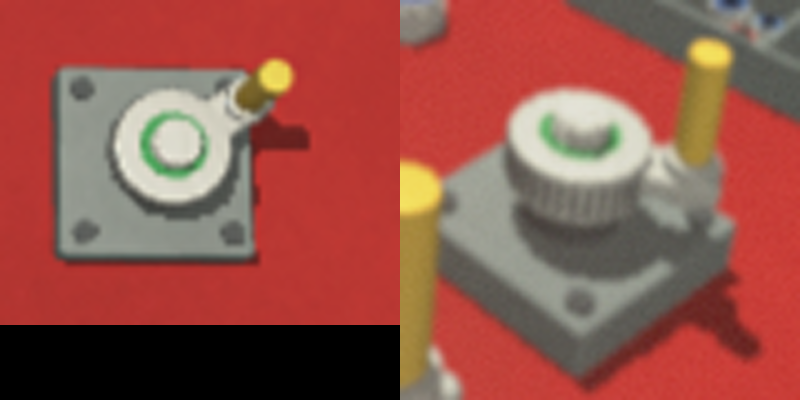

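Crop: the grip's top is at top (369.8,184.8) / side (364.6,231.3), the stud's top at top (350.6,198.0) / side (335.8,243). The block's bolt centre is at top (346.0,201.6).

```bash
cat >h.py <<'E'
from rig import *
import numpy as np
def ray(c,p):
    d=c["R"].T@np.array([(p[0]-c["cx"])/c["fx"],(p[1]-c["cy"])/c["fy"],1]);return -c["R"].T@c["t"],d/np.linalg.norm(d)
def tri(rs):
    A=sum(np.eye(3)-np.outer(d,d) for o,d in rs);b=sum((np.eye(3)-np.outer(d,d))@o for o,d in rs);return np.linalg.solve(A,b)
def atz(r,z): return r[0]+r[1]*(z-r[0][2])/r[1][2]
E
python3 - <<'E'
from h import *
T=capture("top");S=capture("side");f=lambda *a:print(*[np.round(x,4) for x in a])
g=tri([ray(T,(369.8,184.8)),ray(S,(364.6,231.3))]);s=tri([ray(T,(350.6,198)),ray(S,(335.8,243))])
f(g,s,np.linalg.norm((g-s)[:2]),atz(ray(T,(346,201.6)),.026),atz(ray(T,(350.6,198)),.081),atz(ray(S,(335.8,243)),.081))
f(atz(ray(T,(349,198.6)),.07))
for z in(.118,.122,.126):f(atz(ray(T,(369.8,184.8)),z),atz(ray(S,(364.6,231.3)),z))
E
```

```text
[ 0.5606 -0.1929  0.1192] [ 0.5362 -0.1544  0.083 ] 0.0456 [ 0.5369 -0.1546  0.026 ] [ 0.536  -0.1543  0.081 ] [ 0.539  -0.1533  0.081 ]
[ 0.5366 -0.1528  0.07  ]
[ 0.5604 -0.1928  0.118 ] [ 0.5627 -0.1924  0.118 ]
[ 0.5595 -0.1916  0.122 ] [ 0.5579 -0.1952  0.122 ]
[ 0.5586 -0.1905  0.126 ] [ 0.5531 -0.1979  0.126 ]
```

```bash
python3 -m jog '[{"az":0.099,"dz":-10},{"az":0.099,"dz":-10},{"az":0.099,"dz":-10},{"az":0.099,"dz":-10}]'
python3 -m jog '[{"dx":24,"dy":-10},{"dx":24,"dy":-10},{"dx":24,"dy":-10},{"dx":24,"dy":-10},{"dx":24,"dy":-20},{"dx":24,"dy":-20},{"dx":24,"dy":-20},{"dx":24,"dy":-20},{"dx":24,"dy":-24},{"dx":24,"dy":-24},{"dx":24,"dy":-24},{"dx":24,"dy":-24},{"dx":16,"dy":-24},{"dx":10,"dy":-24},{"dx":5,"dy":-24},{"dy":-24},{"dy":-24},{"dy":-20},{"dy":-8},{"dy":0}]'
python3 -c "
from h import *
s=state();print(s['t'],s['tool_pos'],np.round(s['orientation'],3).tolist(),s['ft_force'],s['joints'])"
```

```text
0.2 [ 0.24146816 -0.57625301  0.24489995] [[0.922, 0.386, -0.0], [0.386, -0.922, 0.001], [-0.0, -0.001, -1.0]] [-1.10431262 -0.10133698  0.34168347] [ 1.1324867   0.41774873 -0.01031373  1.61393837  0.00472379  1.11069188
 -0.05301507]validation failed for argument at $[0]...
validation failed for argument at $[0]...
```

```bash
python3 -m jog '[{"dx":0,"dy":0,"dz":-10,"ax":0,"ay":0,"az":0.099,"hand":1}]'; python3 -m jog '[{"dz":-10,"az":0.099,"hand":1}]'
```

```text
t: 0.28
tool_pos: [0.2411, -0.5757, 0.2535]
orientation: [[0.955, 0.295, -0.001], [0.295, -0.955, 0.003], [-0.0, -0.003, -1.0]]
ft_force: [0.1, 0.8, -1.0]
opening: 0.998
finger_force: 0.0validation failed for argument at $[0]...
```

```bash
python3 -m jog '[{"dx":0,"dy":0,"dz":-10,"ax":0,"ay":0,"az":0.099,"hand":1},{"dx":0,"dy":0,"dz":-10,"ax":0,"ay":0,"az":0.099,"hand":1},{"dx":0,"dy":0,"dz":-10,"ax":0,"ay":0,"az":0.099,"hand":1}]'
python3 -m jog '[{"dx":24,"dy":-10,"dz":0,"ax":0,"ay":0,"az":0,"hand":1},{"dx":24,"dy":-10,"dz":0,"ax":0,"ay":0,"az":0,"hand":1},{"dx":24,"dy":-10,"dz":0,"ax":0,"ay":0,"az":0,"hand":1},{"dx":24,"dy":-10,"dz":0,"ax":0,"ay":0,"az":0,"hand":1},{"dx":24,"dy":-20,"dz":0,"ax":0,"ay":0,"az":0,"hand":1},{"dx":24,"dy":-20,"dz":0,"ax":0,"ay":0,"az":0,"hand":1},{"dx":24,"dy":-20,"dz":0,"ax":0,"ay":0,"az":0,"hand":1},{"dx":24,"dy":-20,"dz":0,"ax":0,"ay":0,"az":0,"hand":1},{"dx":24,"dy":-24,"dz":0,"ax":0,"ay":0,"az":0,"hand":1},{"dx":24,"dy":-24,"dz":0,"ax":0,"ay":0,"az":0,"hand":1},{"dx":24,"dy":-24,"dz":0,"ax":0,"ay":0,"az":0,"hand":1},{"dx":24,"dy":-24,"dz":0,"ax":0,"ay":0,"az":0,"hand":1},{"dx":16,"dy":-24,"dz":0,"ax":0,"ay":0,"az":0,"hand":1},{"dx":10,"dy":-24,"dz":0,"ax":0,"ay":0,"az":0,"hand":1},{"dx":5,"dy":-24,"dz":0,"ax":0,"ay":0,"az":0,"hand":1},{"dx":0,"dy":-24,"dz":0,"ax":0,"ay":0,"az":0,"hand":1},{"dx":0,"dy":-24,"dz":0,"ax":0,"ay":0,"az":0,"hand":1},{"dx":0,"dy":-20,"dz":0,"ax":0,"ay":0,"az":0,"hand":1},{"dx":0,"dy":-8,"dz":0,"ax":0,"ay":0,"az":0,"hand":1},{"dx":0,"dy":0,"dz":0,"ax":0,"ay":0,"az":0,"hand":1}]'
python3 -c "
from h import *
s=state();print(s['t'],s['tool_pos'],np.round(s['orientation'],3).tolist(),s['ft_force'],s['joints'])"
```

```text
t: 0.53
tool_pos: [0.2415, -0.5763, 0.2855]
orientation: [[1.0, -0.004, -0.0], [-0.004, -1.0, 0.0], [-0.0, -0.0, -1.0]]
ft_force: [-1.0, -0.5, -0.0]
opening: 1.0
finger_force: 0.0
t: 2.2
tool_pos: [0.5605, -0.2103, 0.2854]
orientation: [[1.0, 0.004, 0.0], [0.004, -1.0, 0.001], [0.0, -0.001, -1.0]]
ft_force: [1.1, -0.1, -0.0]
opening: 1.002
finger_force: 0.0
2.2 [ 0.56052148 -0.21027665  0.28538133] [[1.0, 0.004, 0.0], [0.004, -1.0, 0.001], [0.0, -0.001, -1.0]] [ 1.10579988 -0.11440293 -0.00541308] [ 0.40482211  0.33954432 -0.12393652  1.6326705   0.04413162  1.17223717
 -1.29652081]
```

```bash
python3 -m jog '[{"dx":0,"dy":-9,"dz":20,"ax":0,"ay":0,"az":0,"hand":1},{"dx":0,"dy":-9,"dz":20,"ax":0,"ay":0,"az":0,"hand":1},{"dx":0,"dy":0,"dz":20,"ax":0,"ay":0,"az":0,"hand":1},{"dx":0,"dy":0,"dz":20,"ax":0,"ay":0,"az":0,"hand":1},{"dx":0,"dy":0,"dz":20,"ax":0,"ay":0,"az":0,"hand":1},{"dx":0,"dy":0,"dz":20,"ax":0,"ay":0,"az":0,"hand":1},{"dx":0,"dy":0,"dz":20,"ax":0,"ay":0,"az":0,"hand":1},{"dx":0,"dy":0,"dz":20,"ax":0,"ay":0,"az":0,"hand":1},{"dx":0,"dy":0,"dz":15,"ax":0,"ay":0,"az":0,"hand":0.7},{"dx":0,"dy":0,"dz":7,"ax":0,"ay":0,"az":0,"hand":0.5},{"dx":0,"dy":0,"dz":0,"ax":0,"ay":0,"az":0,"hand":0.4},{"dx":0,"dy":0,"dz":0,"ax":0,"ay":0,"az":0,"hand":0.4},{"dx":0,"dy":0,"dz":0,"ax":0,"ay":0,"az":0,"hand":0.4}]' 40
python3 - <<'E'
from h import *
import cv2
a=capture("top")["image"][150:250,300:420];b=capture("side")["image"][180:300,290:410]
cv2.imwrite("pics/g1.png",cv2.hconcat([cv2.resize(x,(400,400),interpolation=cv2.INTER_CUBIC) for x in(a[:,:100],b)])[:,:,::-1])
E
```

```text
t: 3.28
tool_pos: [0.5607, -0.1947, 0.1043]
orientation: [[1.0, 0.0, 0.001], [0.0, -1.0, -0.001], [0.001, 0.001, -1.0]]
ft_force: [-0.4, 0.1, -0.6]
opening: 0.401
finger_force: 0.0
```

View pics/g1.png

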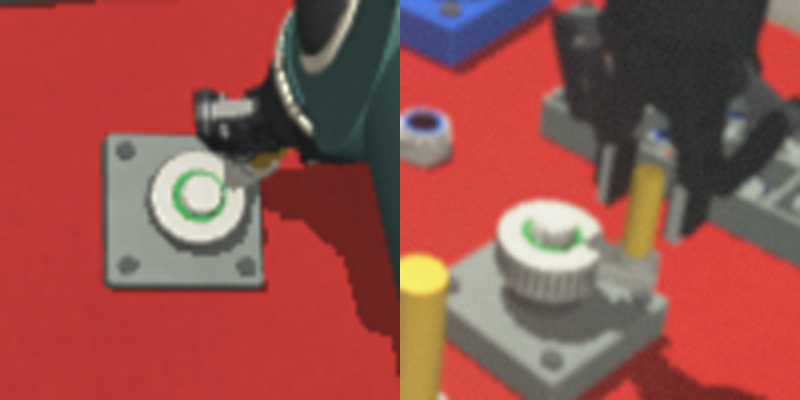

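The post stands between the two open fingers, so I'll centre on it and close.

```bash
python3 -m jog '[{"dx":0,"dy":-2,"dz":2,"ax":0,"ay":0,"az":0,"hand":0.3},{"dx":0,"dy":0,"dz":0,"ax":0,"ay":0,"az":0,"hand":0},{"dx":0,"dy":0,"dz":0,"ax":0,"ay":0,"az":0,"hand":0},{"dx":0,"dy":0,"dz":0,"ax":0,"ay":0,"az":0,"hand":0},{"dx":0,"dy":0,"dz":0,"ax":0,"ay":0,"az":0,"hand":0},{"dx":0,"dy":0,"dz":0,"ax":0,"ay":0,"az":0,"hand":0}]' 40
cat > st.py <<'E'
from h import *
import sys
C=np.array([.5365,-.1545])
s=state();p=s['tool_pos'][:2]-C;r=np.hypot(*p);u=p/r;f=s['ft_force'];tcw=np.array([u[1],-u[0]])
F=-f[:2]@tcw  # resistance against clockwise
print("t%.2f ang %.1f r %.1f z %.1f  Fres %.1f Frad %.1f Fz %.1f op %.3f ff %.0f"%(s['t'],np.degrees(np.arctan2(p[1],p[0])),r*1e3,s['tool_pos'][2]*1e3,F,f[:2]@u,f[2],s['opening'],s['finger_force']))
if len(sys.argv)>1 and F>float(sys.argv[1]): sys.exit(1)
E
python3 st.py; python3 - <<'E'
import numpy as np
for a in range(-58,-58-360,-10):
    a0,a1=np.radians([a,a-10]);d=45*np.array([np.cos(a1)-np.cos(a0),np.sin(a1)-np.sin(a0)]);print(a,"dx %.1f dy %.1f"%(d[0],-d[1]))
E
```

```text
t: 3.88
tool_pos: [0.5605, -0.1924, 0.1015]
orientation: [[1.0, 0.001, 0.001], [0.001, -1.0, -0.0], [0.001, 0.0, -1.0]]
ft_force: [1.4, -2.7, 3.7]
opening: 0.173
finger_force: 39.3
t3.88 ang -57.7 r 44.9 z 101.5  Fres -0.3 Frad 3.0 Fz 3.7 op 0.173 ff 39
-58 dx -7.0 dy 3.6
-68 dx -7.5 dy 2.3
-78 dx -7.8 dy 1.0
-88 dx -7.8 dy -0.4
-98 dx -7.6 dy -1.8
-108 dx -7.2 dy -3.1
-118 dx -6.6 dy -4.3
-128 dx -5.7 dy -5.3
-138 dx -4.7 dy -6.3
-148 dx -3.6 dy -7.0
-158 dx -2.3 dy -7.5
-168 dx -1.0 dy -7.8
-178 dx 0.4 dy -7.8
-188 dx 1.8 dy -7.6
-198 dx 3.1 dy -7.2
-208 dx 4.3 dy -6.6
-218 dx 5.3 dy -5.7
-228 dx 6.3 dy -4.7
-238 dx 7.0 dy -3.6
-248 dx 7.5 dy -2.3
-258 dx 7.8 dy -1.0
-268 dx 7.8 dy 0.4
-278 dx 7.6 dy 1.8
-288 dx 7.2 dy 3.1
-298 dx 6.6 dy 4.3
-308 dx 5.7 dy 5.3
-318 dx 4.7 dy 6.3
-328 dx 3.6 dy 7.0
-338 dx 2.3 dy 7.5
-348 dx 1.0 dy 7.8
-358 dx -0.4 dy 7.8
-368 dx -1.8 dy 7.6
-378 dx -3.1 dy 7.2
-388 dx -4.3 dy 6.6
-398 dx -5.3 dy 5.7
-408 dx -6.3 dy 4.7
```

```bash
python3 -m jog '[{"dx":-7.0,"dy":3.6,"dz":0.04,"ax":0,"ay":0,"az":0,"hand":0},{"dx":-7.5,"dy":2.3,"dz":0.04,"ax":0,"ay":0,"az":0,"hand":0},{"dx":-7.8,"dy":1.0,"dz":0.04,"ax":0,"ay":0,"az":0,"hand":0}]' >/dev/null; python3 st.py 6 && python3 -m jog '[{"dx":-7.8,"dy":-0.4,"dz":0.04,"ax":0,"ay":0,"az":0,"hand":0},{"dx":-7.6,"dy":-1.8,"dz":0.04,"ax":0,"ay":0,"az":0,"hand":0},{"dx":-7.2,"dy":-3.1,"dz":0.04,"ax":0,"ay":0,"az":0,"hand":0}]' >/dev/null; python3 st.py 6 && python3 -m jog '[{"dx":-6.6,"dy":-4.3,"dz":0.04,"ax":0,"ay":0,"az":0,"hand":0},{"dx":-5.7,"dy":-5.3,"dz":0.04,"ax":0,"ay":0,"az":0,"hand":0},{"dx":-4.7,"dy":-6.3,"dz":0.04,"ax":0,"ay":0,"az":0,"hand":0}]' >/dev/null; python3 st.py; python3 -m jog '[{"dx":0,"dy":0,"dz":0,"ax":0,"ay":0,"az":0,"hand":0},{"dx":0,"dy":0,"dz":0,"ax":0,"ay":0,"az":0,"hand":0}]' >/dev/null; python3 st.py
```

```text
t4.13 ang -88.0 r 45.3 z 101.4  Fres 1.7 Frad 4.3 Fz 3.2 op 0.174 ff 39
t4.38 ang -118.5 r 45.7 z 101.2  Fres 1.6 Frad 4.7 Fz 4.7 op 0.172 ff 40
t4.63 ang -148.7 r 45.9 z 101.0  Fres 1.2 Frad 4.3 Fz 5.9 op 0.173 ff 40
t4.80 ang -149.2 r 45.7 z 101.0  Fres 0.7 Frad 7.0 Fz 8.1 op 0.174 ff 40
```

```bash
python3 -m jog '[{"dx":-4.4,"dy":-6.5,"dz":-0.1,"ax":0,"ay":0,"az":0,"hand":0},{"dx":-2.8,"dy":-7.2,"dz":-0.1,"ax":0,"ay":0,"az":0,"hand":0},{"dx":-1.0,"dy":-7.8,"dz":0,"ax":0,"ay":0,"az":0,"hand":0}]' >/dev/null; python3 st.py 6 && python3 -m jog '[{"dx":0.4,"dy":-7.8,"dz":0.04,"ax":0,"ay":0,"az":0,"hand":0},{"dx":1.8,"dy":-7.6,"dz":0.04,"ax":0,"ay":0,"az":0,"hand":0},{"dx":3.1,"dy":-7.2,"dz":0.04,"ax":0,"ay":0,"az":0,"hand":0}]' >/dev/null; python3 st.py 6 && python3 -m jog '[{"dx":4.3,"dy":-6.6,"dz":0.04,"ax":0,"ay":0,"az":0,"hand":0},{"dx":5.3,"dy":-5.7,"dz":0.04,"ax":0,"ay":0,"az":0,"hand":0},{"dx":6.3,"dy":-4.7,"dz":0.04,"ax":0,"ay":0,"az":0,"hand":0}]' >/dev/null; python3 st.py 6 && python3 -m jog '[{"dx":7.0,"dy":-3.6,"dz":0.04,"ax":0,"ay":0,"az":0,"hand":0},{"dx":7.5,"dy":-2.3,"dz":0.04,"ax":0,"ay":0,"az":0,"hand":0},{"dx":7.8,"dy":-1.0,"dz":0.04,"ax":0,"ay":0,"az":0,"hand":0}]' >/dev/null;python3 st.py 6
```

```text
t5.05 ang -178.7 r 46.4 z 101.1  Fres 2.4 Frad -8.7 Fz -6.7 op 0.171 ff 39
t5.30 ang 152.4 r 46.1 z 100.9  Fres 1.4 Frad -9.4 Fz -8.2 op 0.175 ff 39
t5.55 ang 123.7 r 45.6 z 100.7  Fres 1.0 Frad -8.6 Fz -4.6 op 0.175 ff 40
t5.80 ang 94.4 r 45.1 z 100.4  Fres 1.5 Frad -6.1 Fz -1.0 op 0.173 ff 40
```

```bash
sed -i 's/^C=.*/C=np.array([.5357,-.1549])/' st.py; python3 -m jog '[{"dx":7.8,"dy":0.7,"dz":0.04,"ax":0,"ay":0,"az":0,"hand":0},{"dx":7.6,"dy":2.0,"dz":0.04,"ax":0,"ay":0,"az":0,"hand":0},{"dx":7.2,"dy":3.1,"dz":0.04,"ax":0,"ay":0,"az":0,"hand":0}]' >/dev/null; python3 st.py 5 && python3 -m jog '[{"dx":6.6,"dy":4.3,"dz":0.04,"ax":0,"ay":0,"az":0,"hand":0},{"dx":5.7,"dy":5.3,"dz":0.04,"ax":0,"ay":0,"az":0,"hand":0},{"dx":4.7,"dy":6.3,"dz":0.04,"ax":0,"ay":0,"az":0,"hand":0}]' >/dev/null; python3 st.py 5 && python3 -m jog '[{"dx":3.6,"dy":7.0,"dz":0.04,"ax":0,"ay":0,"az":0,"hand":0},{"dx":2.3,"dy":7.5,"dz":0.04,"ax":0,"ay":0,"az":0,"hand":0},{"dx":1.0,"dy":7.8,"dz":0.04,"ax":0,"ay":0,"az":0,"hand":0}]' >/dev/null; python3 st.py 5 && python3 -m jog '[{"dx":-0.4,"dy":7.8,"dz":0.04,"ax":0,"ay":0,"az":0,"hand":0},{"dx":-1.8,"dy":7.6,"dz":0.04,"ax":0,"ay":0,"az":0,"hand":0}]' >/dev/null;python3 st.py 5
```

```text
t6.05 ang 62.7 r 45.0 z 100.5  Fres 2.3 Frad 0.1 Fz 0.5 op 0.169 ff 40
t6.30 ang 31.4 r 44.8 z 100.5  Fres 1.6 Frad 1.9 Fz 0.2 op 0.175 ff 40
t6.55 ang 0.2 r 44.9 z 100.5  Fres 1.2 Frad 1.7 Fz -1.3 op 0.174 ff 40
t6.72 ang -20.1 r 45.0 z 100.3  Fres 2.5 Frad 1.8 Fz -0.9 op 0.176 ff 40
```

```bash
T=4.0
python3 -m jog '[{"dx":-3.1,"dy":7.2,"dz":0.04,"ax":0,"ay":0,"az":0,"hand":0}]' >/dev/null && python3 st.py $T &&
python3 -m jog '[{"dx":-4.3,"dy":6.6,"dz":0.04,"ax":0,"ay":0,"az":0,"hand":0}]' >/dev/null && python3 st.py $T &&
python3 -m jog '[{"dx":-5.3,"dy":5.7,"dz":0.04,"ax":0,"ay":0,"az":0,"hand":0}]' >/dev/null && python3 st.py $T &&
python3 -m jog '[{"dx":-6.3,"dy":4.7,"dz":0.04,"ax":0,"ay":0,"az":0,"hand":0}]' >/dev/null && python3 st.py $T &&
python3 -m jog '[{"dx":-7.0,"dy":3.6,"dz":0.04,"ax":0,"ay":0,"az":0,"hand":0}]' >/dev/null && python3 st.py $T &&
python3 -m jog '[{"dx":-7.5,"dy":2.3,"dz":0.04,"ax":0,"ay":0,"az":0,"hand":0}]' >/dev/null && python3 st.py $T &&
python3 -m jog '[{"dx":-7.8,"dy":1.0,"dz":0.04,"ax":0,"ay":0,"az":0,"hand":0}]' >/dev/null && python3 st.py $T &&
python3 -m jog '[{"dx":-7.8,"dy":-0.4,"dz":0.04,"ax":0,"ay":0,"az":0,"hand":0}]' >/dev/null && python3 st.py $T &&
python3 -m jog '[{"dx":-7.6,"dy":-1.8,"dz":0.04,"ax":0,"ay":0,"az":0,"hand":0}]' >/dev/null && python3 st.py $T &&
python3 -m jog '[{"dx":-7.2,"dy":-3.1,"dz":0.04,"ax":0,"ay":0,"az":0,"hand":0}]' >/dev/null && python3 st.py $T &&
python3 -m jog '[{"dx":-6.6,"dy":-4.3,"dz":0.04,"ax":0,"ay":0,"az":0,"hand":0}]' >/dev/null && python3 st.py $T &&
python3 -m jog '[{"dx":-5.7,"dy":-5.3,"dz":0.04,"ax":0,"ay":0,"az":0,"hand":0}]' >/dev/null && python3 st.py $T &&
python3 -m jog '[{"dx":-4.7,"dy":-6.3,"dz":0.04,"ax":0,"ay":0,"az":0,"hand":0}]' >/dev/null && python3 st.py $T
```

```text
t6.80 ang -30.3 r 45.0 z 100.3  Fres 1.6 Frad 0.4 Fz -1.2 op 0.174 ff 40
t6.88 ang -40.4 r 45.1 z 100.2  Fres 1.3 Frad 0.0 Fz -0.4 op 0.170 ff 40
t6.97 ang -50.3 r 45.2 z 100.1  Fres 1.5 Frad -1.5 Fz -1.1 op 0.172 ff 40
t7.05 ang -60.3 r 45.2 z 100.1  Fres 0.9 Frad -1.2 Fz -1.1 op 0.177 ff 40
t7.13 ang -70.3 r 45.3 z 100.0  Fres 0.7 Frad -2.3 Fz -1.0 op 0.173 ff 40
t7.22 ang -80.1 r 45.4 z 100.0  Fres 2.3 Frad -2.8 Fz -2.3 op 0.172 ff 40
t7.30 ang -90.1 r 45.4 z 99.9  Fres 1.9 Frad -4.6 Fz -2.2 op 0.174 ff 40
t7.38 ang -99.9 r 45.5 z 99.9  Fres 1.5 Frad -4.9 Fz -3.7 op 0.172 ff 40
t7.47 ang -109.6 r 45.5 z 99.9  Fres 1.4 Frad -5.1 Fz -3.5 op 0.176 ff 40
t7.55 ang -119.4 r 45.6 z 99.9  Fres 1.5 Frad -7.4 Fz -6.2 op 0.171 ff 40
t7.63 ang -129.3 r 45.6 z 99.8  Fres 1.8 Frad -7.5 Fz -6.5 op 0.177 ff 40
t7.72 ang -138.9 r 45.6 z 99.8  Fres 0.8 Frad -8.8 Fz -8.4 op 0.175 ff 39
t7.80 ang -148.7 r 45.6 z 99.8  Fres 1.2 Frad -8.6 Fz -9.4 op 0.171 ff 39
```

```bash
T=4.0
python3 -m jog '[{"dx":-3.3,"dy":-7.2,"dz":0.2,"ax":0,"ay":0,"az":0,"hand":0}]' >/dev/null && python3 st.py $T &&
python3 -m jog '[{"dx":-2.0,"dy":-7.6,"dz":0.2,"ax":0,"ay":0,"az":0,"hand":0}]' >/dev/null && python3 st.py $T &&
python3 -m jog '[{"dx":-1.0,"dy":-7.8,"dz":0.04,"ax":0,"ay":0,"az":0,"hand":0}]' >/dev/null && python3 st.py $T &&
python3 -m jog '[{"dx":0.4,"dy":-7.8,"dz":0.04,"ax":0,"ay":0,"az":0,"hand":0}]' >/dev/null && python3 st.py $T &&
python3 -m jog '[{"dx":1.8,"dy":-7.6,"dz":0.04,"ax":0,"ay":0,"az":0,"hand":0}]' >/dev/null && python3 st.py $T &&
python3 -m jog '[{"dx":3.1,"dy":-7.2,"dz":0.04,"ax":0,"ay":0,"az":0,"hand":0}]' >/dev/null && python3 st.py $T &&
python3 -m jog '[{"dx":4.3,"dy":-6.6,"dz":0.04,"ax":0,"ay":0,"az":0,"hand":0}]' >/dev/null && python3 st.py $T &&
python3 -m jog '[{"dx":5.3,"dy":-5.7,"dz":0.04,"ax":0,"ay":0,"az":0,"hand":0}]' >/dev/null && python3 st.py $T &&
python3 -m jog '[{"dx":6.3,"dy":-4.7,"dz":0.04,"ax":0,"ay":0,"az":0,"hand":0}]' >/dev/null && python3 st.py $T &&
python3 -m jog '[{"dx":7.0,"dy":-3.6,"dz":0.04,"ax":0,"ay":0,"az":0,"hand":0}]' >/dev/null && python3 st.py $T &&
python3 -m jog '[{"dx":7.5,"dy":-2.3,"dz":0.04,"ax":0,"ay":0,"az":0,"hand":0}]' >/dev/null && python3 st.py $T &&
python3 -m jog '[{"dx":7.8,"dy":-1.0,"dz":0.04,"ax":0,"ay":0,"az":0,"hand":0}]' >/dev/null && python3 st.py $T &&
python3 -m jog '[{"dx":7.8,"dy":0.4,"dz":0.04,"ax":0,"ay":0,"az":0,"hand":0}]' >/dev/null && python3 st.py $T &&
python3 -m jog '[{"dx":7.6,"dy":1.8,"dz":0.04,"ax":0,"ay":0,"az":0,"hand":0}]' >/dev/null && python3 st.py $T &&
python3 -m jog '[{"dx":7.2,"dy":3.1,"dz":0.04,"ax":0,"ay":0,"az":0,"hand":0}]' >/dev/null && python3 st.py $T &&
python3 -m jog '[{"dx":6.6,"dy":4.3,"dz":0.04,"ax":0,"ay":0,"az":0,"hand":0}]' >/dev/null && python3 st.py $T
```

```text
t7.88 ang -158.5 r 45.4 z 99.7  Fres 2.3 Frad -5.6 Fz -5.3 op 0.174 ff 40
t7.97 ang -168.1 r 45.3 z 99.6  Fres 2.2 Frad -3.5 Fz -2.5 op 0.170 ff 40
t8.05 ang -177.9 r 45.4 z 99.5  Fres 1.8 Frad -5.0 Fz -2.9 op 0.173 ff 40
t8.13 ang 172.0 r 45.3 z 99.5  Fres 1.2 Frad -3.5 Fz -2.8 op 0.177 ff 40
t8.22 ang 161.9 r 45.2 z 99.4  Fres 1.5 Frad -2.9 Fz -1.2 op 0.170 ff 40
t8.30 ang 151.7 r 45.1 z 99.3  Fres 1.3 Frad -2.3 Fz -1.0 op 0.174 ff 40
t8.38 ang 141.5 r 45.1 z 99.2  Fres 1.9 Frad -1.6 Fz 0.4 op 0.174 ff 40
t8.47 ang 131.4 r 45.1 z 99.2  Fres 1.5 Frad -1.4 Fz 1.7 op 0.174 ff 40
t8.55 ang 121.3 r 45.1 z 99.1  Fres 0.8 Frad -2.1 Fz 1.5 op 0.174 ff 40
t8.63 ang 111.1 r 45.2 z 99.1  Fres 2.0 Frad -1.6 Fz 2.3 op 0.174 ff 40
t8.72 ang 101.1 r 45.2 z 99.0  Fres 2.0 Frad -2.0 Fz 1.9 op 0.177 ff 40
t8.80 ang 91.0 r 45.2 z 98.9  Fres 2.2 Frad -1.6 Fz 2.0 op 0.175 ff 40
t8.88 ang 81.0 r 45.2 z 98.9  Fres 0.5 Frad -2.3 Fz 3.0 op 0.173 ff 40
t8.97 ang 71.1 r 45.2 z 98.8  Fres 1.8 Frad -1.3 Fz 1.7 op 0.174 ff 41
t9.05 ang 61.1 r 45.2 z 98.8  Fres 1.9 Frad -0.7 Fz 2.9 op 0.174 ff 41
t9.13 ang 51.1 r 45.2 z 98.7  Fres 1.2 Frad -1.0 Fz 1.3 op 0.174 ff 40
```

```bash
T=4.0
python3 -m jog '[{"dx":5.7,"dy":5.3,"dz":0.04,"ax":0,"ay":0,"az":0,"hand":0}]' >/dev/null && python3 st.py $T &&
python3 -m jog '[{"dx":4.7,"dy":6.3,"dz":0.04,"ax":0,"ay":0,"az":0,"hand":0}]' >/dev/null && python3 st.py $T &&
python3 -m jog '[{"dx":3.6,"dy":7.0,"dz":0.04,"ax":0,"ay":0,"az":0,"hand":0}]' >/dev/null && python3 st.py $T &&
python3 -m jog '[{"dx":2.3,"dy":7.5,"dz":0.04,"ax":0,"ay":0,"az":0,"hand":0}]' >/dev/null && python3 st.py $T &&
python3 -m jog '[{"dx":1.0,"dy":7.8,"dz":0.04,"ax":0,"ay":0,"az":0,"hand":0}]' >/dev/null && python3 st.py $T &&
python3 -m jog '[{"dx":-0.4,"dy":7.8,"dz":0.04,"ax":0,"ay":0,"az":0,"hand":0}]' >/dev/null && python3 st.py $T &&
python3 -m jog '[{"dx":-1.8,"dy":7.6,"dz":0.04,"ax":0,"ay":0,"az":0,"hand":0}]' >/dev/null && python3 st.py $T &&
python3 -m jog '[{"dx":-3.1,"dy":7.2,"dz":0.04,"ax":0,"ay":0,"az":0,"hand":0}]' >/dev/null && python3 st.py $T &&
python3 -m jog '[{"dx":-4.3,"dy":6.6,"dz":0.04,"ax":0,"ay":0,"az":0,"hand":0}]' >/dev/null && python3 st.py $T &&
python3 -m jog '[{"dx":-5.3,"dy":5.7,"dz":0.04,"ax":0,"ay":0,"az":0,"hand":0}]' >/dev/null && python3 st.py $T &&
python3 -m jog '[{"dx":-6.3,"dy":4.7,"dz":0.04,"ax":0,"ay":0,"az":0,"hand":0}]' >/dev/null && python3 st.py $T &&
python3 -m jog '[{"dx":-7.0,"dy":3.6,"dz":0.04,"ax":0,"ay":0,"az":0,"hand":0}]' >/dev/null && python3 st.py $T &&
python3 -m jog '[{"dx":-7.5,"dy":2.3,"dz":0.04,"ax":0,"ay":0,"az":0,"hand":0}]' >/dev/null && python3 st.py $T &&
python3 -m jog '[{"dx":-7.8,"dy":1.0,"dz":0.04,"ax":0,"ay":0,"az":0,"hand":0}]' >/dev/null && python3 st.py $T &&
python3 -m jog '[{"dx":-7.8,"dy":-0.4,"dz":0.04,"ax":0,"ay":0,"az":0,"hand":0}]' >/dev/null && python3 st.py $T &&
python3 -m jog '[{"dx":-7.6,"dy":-1.8,"dz":0.04,"ax":0,"ay":0,"az":0,"hand":0}]' >/dev/null && python3 st.py $T &&
python3 -m jog '[{"dx":-7.2,"dy":-3.1,"dz":0.04,"ax":0,"ay":0,"az":0,"hand":0}]' >/dev/null && python3 st.py $T &&
python3 -m jog '[{"dx":-6.6,"dy":-4.3,"dz":0.04,"ax":0,"ay":0,"az":0,"hand":0}]' >/dev/null && python3 st.py $T
```

```text
t9.22 ang 41.1 r 45.3 z 98.7  Fres 1.5 Frad -0.7 Fz 1.4 op 0.171 ff 40
t9.30 ang 31.0 r 45.2 z 98.7  Fres 2.8 Frad -0.9 Fz 1.5 op 0.173 ff 40
t9.38 ang 20.8 r 45.3 z 98.7  Fres 2.2 Frad 0.1 Fz 1.7 op 0.175 ff 40
t9.47 ang 10.8 r 45.3 z 98.7  Fres 2.3 Frad 0.2 Fz 1.8 op 0.175 ff 40
t9.55 ang 0.7 r 45.3 z 98.6  Fres 1.9 Frad -0.6 Fz 2.3 op 0.172 ff 40
t9.63 ang -9.2 r 45.3 z 98.6  Fres 4.6 Frad -0.9 Fz 2.2 op 0.175 ff 40
```

```bash
for i in 1 2 3; do python3 -m jog '[{"dx":0,"dy":0,"dz":0,"ax":0,"ay":0,"az":0,"hand":0}]' >/dev/null; python3 st.py; done
```

```text
t9.72 ang -10.6 r 45.2 z 98.6  Fres 3.8 Frad -0.2 Fz 2.5 op 0.176 ff 40
t9.80 ang -8.6 r 45.1 z 98.6  Fres 2.6 Frad 2.0 Fz 1.4 op 0.173 ff 40
t9.88 ang -7.8 r 45.1 z 98.7  Fres 3.1 Frad 1.3 Fz 0.8 op 0.171 ff 40
```

```bash
python3 -m jog '[{"dx":-0.5,"dy":3.1,"dz":0,"ax":0,"ay":0,"az":0,"hand":0}]' >/dev/null; python3 st.py 6.3 && python3 -m jog '[{"dx":-0.7,"dy":3.0,"dz":0,"ax":0,"ay":0,"az":0,"hand":0}]' >/dev/null; python3 st.py
```

```text
t9.97 ang -10.7 r 45.1 z 98.7  Fres 5.4 Frad 1.6 Fz 1.9 op 0.173 ff 40
t10.05 ang -15.1 r 45.1 z 98.7  Fres 6.7 Frad 0.9 Fz 1.7 op 0.171 ff 40
```

```bash
python3 -m jog '[{"dx":-0.3,"dy":1.1,"dz":0,"ax":0,"ay":0,"az":0,"hand":0}]' >/dev/null; python3 st.py; python3 -m jog '[{"dx":0,"dy":0,"dz":0,"ax":0,"ay":0,"az":0,"hand":0}]' >/dev/null; python3 st.py;python3 -m jog '[{"dx":0,"dy":0,"dz":0,"ax":0,"ay":0,"az":0,"hand":0}]' >/dev/null; python3 st.py
python3 - <<'E'
import numpy as np
for a in range(-16,-16+360,10):
    a0,a1=np.radians([a,a+10]);d=45.1*np.array([np.cos(a1)-np.cos(a0),np.sin(a1)-np.sin(a0)]);print(a,"dx %.1f dy %.1f"%(d[0],-d[1]))
E
```

```text
t10.13 ang -17.1 r 45.2 z 98.7  Fres 7.4 Frad -0.3 Fz 1.4 op 0.172 ff 40
t10.22 ang -17.0 r 45.2 z 98.7  Fres 6.7 Frad 0.1 Fz 1.8 op 0.177 ff 40
t10.30 ang -16.6 r 45.2 z 98.7  Fres 6.2 Frad 0.1 Fz 2.7 op 0.176 ff 40
-16 dx 1.5 dy -7.7
-6 dx 0.1 dy -7.9
4 dx -1.2 dy -7.8
14 dx -2.6 dy -7.4
24 dx -3.8 dy -6.9
34 dx -4.9 dy -6.1
44 dx -5.9 dy -5.2
54 dx -6.7 dy -4.0
64 dx -7.3 dy -2.8
74 dx -7.7 dy -1.5
84 dx -7.9 dy -0.1
94 dx -7.8 dy 1.2
104 dx -7.4 dy 2.6
114 dx -6.9 dy 3.8
124 dx -6.1 dy 4.9
134 dx -5.2 dy 5.9
144 dx -4.0 dy 6.7
154 dx -2.8 dy 7.3
164 dx -1.5 dy 7.7
174 dx -0.1 dy 7.9
184 dx 1.2 dy 7.8
194 dx 2.6 dy 7.4
204 dx 3.8 dy 6.9
214 dx 4.9 dy 6.1
224 dx 5.9 dy 5.2
234 dx 6.7 dy 4.0
244 dx 7.3 dy 2.8
254 dx 7.7 dy 1.5
264 dx 7.9 dy 0.1
274 dx 7.8 dy -1.2
284 dx 7.4 dy -2.6
294 dx 6.9 dy -3.8
304 dx 6.1 dy -4.9
314 dx 5.2 dy -5.9
324 dx 4.0 dy -6.7
334 dx 2.8 dy -7.3
```

```bash
python3 -m jog '[{"dx":1.5,"dy":-7.7,"dz":-0.04,"ax":0,"ay":0,"az":0,"hand":0},{"dx":0.1,"dy":-7.9,"dz":-0.04,"ax":0,"ay":0,"az":0,"hand":0},{"dx":-1.2,"dy":-7.8,"dz":-0.04,"ax":0,"ay":0,"az":0,"hand":0},{"dx":-2.6,"dy":-7.4,"dz":-0.04,"ax":0,"ay":0,"az":0,"hand":0},{"dx":-3.8,"dy":-6.9,"dz":-0.04,"ax":0,"ay":0,"az":0,"hand":0},{"dx":-4.9,"dy":-6.1,"dz":-0.04,"ax":0,"ay":0,"az":0,"hand":0},{"dx":-5.9,"dy":-5.2,"dz":-0.04,"ax":0,"ay":0,"az":0,"hand":0},{"dx":-6.7,"dy":-4.0,"dz":-0.04,"ax":0,"ay":0,"az":0,"hand":0},{"dx":-7.3,"dy":-2.8,"dz":-0.04,"ax":0,"ay":0,"az":0,"hand":0}]' >/dev/null; python3 st.py 6 && python3 -m jog '[{"dx":-7.7,"dy":-1.5,"dz":-0.04,"ax":0,"ay":0,"az":0,"hand":0},{"dx":-7.9,"dy":-0.1,"dz":-0.04,"ax":0,"ay":0,"az":0,"hand":0},{"dx":-7.8,"dy":1.2,"dz":-0.04,"ax":0,"ay":0,"az":0,"hand":0},{"dx":-7.4,"dy":2.6,"dz":-0.04,"ax":0,"ay":0,"az":0,"hand":0},{"dx":-6.9,"dy":3.8,"dz":-0.04,"ax":0,"ay":0,"az":0,"hand":0},{"dx":-6.1,"dy":4.9,"dz":-0.04,"ax":0,"ay":0,"az":0,"hand":0},{"dx":-5.2,"dy":5.9,"dz":-0.04,"ax":0,"ay":0,"az":0,"hand":0},{"dx":-4.0,"dy":6.7,"dz":-0.04,"ax":0,"ay":0,"az":0,"hand":0},{"dx":-2.8,"dy":7.3,"dz":-0.04,"ax":0,"ay":0,"az":0,"hand":0}]' >/dev/null; python3 st.py
```

```text
t11.05 ang 74.9 r 44.7 z 99.0  Fres -1.7 Frad 4.3 Fz 3.1 op 0.175 ff 40
t11.80 ang 167.0 r 45.2 z 99.3  Fres -2.4 Frad -1.3 Fz 1.4 op 0.180 ff 40
```

```bash
python3 -m jog '[{"dx":-1.5,"dy":7.7,"dz":-0.04,"ax":0,"ay":0,"az":0,"hand":0},{"dx":-0.1,"dy":7.9,"dz":-0.04,"ax":0,"ay":0,"az":0,"hand":0},{"dx":1.2,"dy":7.8,"dz":-0.04,"ax":0,"ay":0,"az":0,"hand":0},{"dx":2.6,"dy":7.4,"dz":-0.04,"ax":0,"ay":0,"az":0,"hand":0},{"dx":3.8,"dy":6.9,"dz":-0.04,"ax":0,"ay":0,"az":0,"hand":0},{"dx":4.9,"dy":6.1,"dz":-0.04,"ax":0,"ay":0,"az":0,"hand":0},{"dx":5.9,"dy":5.2,"dz":-0.04,"ax":0,"ay":0,"az":0,"hand":0},{"dx":6.7,"dy":4.0,"dz":-0.04,"ax":0,"ay":0,"az":0,"hand":0},{"dx":7.3,"dy":2.8,"dz":-0.04,"ax":0,"ay":0,"az":0,"hand":0}]' >/dev/null; python3 st.py && python3 -m jog '[{"dx":7.7,"dy":1.5,"dz":-0.04,"ax":0,"ay":0,"az":0,"hand":0},{"dx":7.9,"dy":0.1,"dz":-0.04,"ax":0,"ay":0,"az":0,"hand":0},{"dx":7.8,"dy":-1.2,"dz":-0.04,"ax":0,"ay":0,"az":0,"hand":0},{"dx":7.4,"dy":-2.6,"dz":-0.04,"ax":0,"ay":0,"az":0,"hand":0},{"dx":6.9,"dy":-3.8,"dz":-0.04,"ax":0,"ay":0,"az":0,"hand":0},{"dx":6.1,"dy":-4.9,"dz":-0.04,"ax":0,"ay":0,"az":0,"hand":0},{"dx":5.2,"dy":-5.9,"dz":-0.04,"ax":0,"ay":0,"az":0,"hand":0},{"dx":4.0,"dy":-6.7,"dz":-0.04,"ax":0,"ay":0,"az":0,"hand":0},{"dx":2.8,"dy":-7.3,"dz":-0.04,"ax":0,"ay":0,"az":0,"hand":0}]' >/dev/null; python3 st.py
```

```text
t12.55 ang -105.5 r 46.0 z 99.3  Fres -1.8 Frad -8.0 Fz 1.7 op 0.172 ff 41
t13.30 ang -17.4 r 45.5 z 99.9  Fres -1.9 Frad -0.7 Fz 1.3 op 0.172 ff 40
```

```bash
python3 -m jog '[{"dx":1.5,"dy":-7.8,"dz":-0.04,"ax":0,"ay":0,"az":0,"hand":0},{"dx":0.1,"dy":-8.0,"dz":-0.04,"ax":0,"ay":0,"az":0,"hand":0},{"dx":-1.2,"dy":-7.8,"dz":-0.04,"ax":0,"ay":0,"az":0,"hand":0},{"dx":-2.6,"dy":-7.4,"dz":-0.04,"ax":0,"ay":0,"az":0,"hand":0},{"dx":-3.8,"dy":-6.9,"dz":-0.04,"ax":0,"ay":0,"az":0,"hand":0},{"dx":-4.9,"dy":-6.1,"dz":-0.04,"ax":0,"ay":0,"az":0,"hand":0},{"dx":-5.9,"dy":-5.2,"dz":-0.04,"ax":0,"ay":0,"az":0,"hand":0},{"dx":-6.7,"dy":-4.0,"dz":-0.04,"ax":0,"ay":0,"az":0,"hand":0},{"dx":-7.3,"dy":-2.8,"dz":-0.04,"ax":0,"ay":0,"az":0,"hand":0}]' >/dev/null; python3 st.py 6 && python3 -m jog '[{"dx":-7.7,"dy":-1.5,"dz":-0.04,"ax":0,"ay":0,"az":0,"hand":0},{"dx":-7.9,"dy":-0.1,"dz":-0.04,"ax":0,"ay":0,"az":0,"hand":0},{"dx":-7.8,"dy":1.2,"dz":-0.04,"ax":0,"ay":0,"az":0,"hand":0},{"dx":-7.4,"dy":2.6,"dz":-0.04,"ax":0,"ay":0,"az":0,"hand":0},{"dx":-6.9,"dy":3.8,"dz":-0.04,"ax":0,"ay":0,"az":0,"hand":0},{"dx":-6.1,"dy":4.9,"dz":-0.04,"ax":0,"ay":0,"az":0,"hand":0},{"dx":-5.2,"dy":5.9,"dz":-0.04,"ax":0,"ay":0,"az":0,"hand":0},{"dx":-4.0,"dy":6.7,"dz":-0.04,"ax":0,"ay":0,"az":0,"hand":0},{"dx":-2.8,"dy":7.3,"dz":-0.04,"ax":0,"ay":0,"az":0,"hand":0}]' >/dev/null; python3 st.py
```

```text
t14.05 ang 74.8 r 44.8 z 100.5  Fres -1.8 Frad 2.2 Fz 1.5 op 0.174 ff 40
t14.80 ang 166.7 r 45.3 z 100.7  Fres -2.0 Frad -1.8 Fz 2.3 op 0.172 ff 41
```

```bash
python3 -m jog '[{"dx":-1.5,"dy":7.7,"dz":-0.04,"ax":0,"ay":0,"az":0,"hand":0},{"dx":-0.1,"dy":7.8,"dz":-0.04,"ax":0,"ay":0,"az":0,"hand":0},{"dx":1.2,"dy":7.7,"dz":-0.04,"ax":0,"ay":0,"az":0,"hand":0},{"dx":2.6,"dy":7.3,"dz":-0.04,"ax":0,"ay":0,"az":0,"hand":0},{"dx":3.8,"dy":6.8,"dz":-0.04,"ax":0,"ay":0,"az":0,"hand":0},{"dx":4.9,"dy":6.0,"dz":-0.04,"ax":0,"ay":0,"az":0,"hand":0},{"dx":5.9,"dy":5.1,"dz":-0.04,"ax":0,"ay":0,"az":0,"hand":0},{"dx":6.7,"dy":4.0,"dz":-0.04,"ax":0,"ay":0,"az":0,"hand":0},{"dx":7.3,"dy":2.8,"dz":-0.04,"ax":0,"ay":0,"az":0,"hand":0}]' >/dev/null; python3 st.py
```

```text
t15.55 ang -105.4 r 45.7 z 101.0  Fres -1.9 Frad -4.7 Fz 2.0 op 0.176 ff 40
```

```bash
python3 -m jog '[{"dx":7.7,"dy":1.3,"dz":-0.04,"ax":0,"ay":0,"az":0,"hand":0},{"dx":7.9,"dy":-0.1,"dz":-0.04,"ax":0,"ay":0,"az":0,"hand":0},{"dx":7.8,"dy":-1.3,"dz":-0.04,"ax":0,"ay":0,"az":0,"hand":0},{"dx":7.4,"dy":-2.6,"dz":-0.04,"ax":0,"ay":0,"az":0,"hand":0},{"dx":6.9,"dy":-3.8,"dz":-0.04,"ax":0,"ay":0,"az":0,"hand":0},{"dx":6.1,"dy":-4.9,"dz":-0.04,"ax":0,"ay":0,"az":0,"hand":0},{"dx":5.2,"dy":-5.9,"dz":-0.04,"ax":0,"ay":0,"az":0,"hand":0},{"dx":4.0,"dy":-6.7,"dz":-0.04,"ax":0,"ay":0,"az":0,"hand":0},{"dx":0,"dy":0,"dz":0,"ax":0,"ay":0,"az":0,"hand":0},{"dx":0,"dy":0,"dz":0,"ax":0,"ay":0,"az":0,"hand":0}]' >/dev/null; python3 st.py
```

```text
t16.38 ang -25.0 r 45.0 z 101.6  Fres -0.5 Frad 2.2 Fz 3.2 op 0.172 ff 41
```

```bash
python3 -m jog '[{"dx":1.3,"dy":-2.9,"dz":-0.04,"ax":0,"ay":0,"az":0,"hand":0},{"dx":1.1,"dy":-2.9,"dz":0,"ax":0,"ay":0,"az":0,"hand":0},{"dx":0,"dy":0,"dz":0,"ax":0,"ay":0,"az":0,"hand":0},{"dx":0,"dy":0,"dz":0,"ax":0,"ay":0,"az":0,"hand":0},{"dx":0,"dy":0,"dz":0,"ax":0,"ay":0,"az":0,"hand":0}]' >/dev/null; python3 st.py
```

```text
t16.80 ang -18.1 r 45.0 z 101.6  Fres -0.4 Frad 3.0 Fz 4.1 op 0.173 ff 41
```

```bash
python3 -m jog '[{"dx":0.4,"dy":-0.8,"dz":0,"ax":0,"ay":0,"az":0,"hand":0},{"dx":0,"dy":0,"dz":0,"ax":0,"ay":0,"az":0,"hand":0},{"dx":0,"dy":0,"dz":0,"ax":0,"ay":0,"az":0,"hand":0}]' >/dev/null; python3 st.py;  python3 -m jog '[{"dx":0,"dy":0,"dz":0,"ax":0,"ay":0,"az":0,"hand":0}]' >/dev/null; python3 st.py
```

```text
t17.05 ang -16.9 r 45.1 z 101.5  Fres -1.4 Frad 3.7 Fz 4.6 op 0.175 ff 41
t17.13 ang -16.9 r 45.1 z 101.5  Fres -1.0 Frad 3.1 Fz 4.7 op 0.173 ff 41
```

Back at -16.9°, exactly two turns from the stop at -17.0°. Release and retreat straight up.

```bash
python3 -m jog '[{"dx":0,"dy":0,"dz":0,"ax":0,"ay":0,"az":0,"hand":0.25},{"dx":0,"dy":0,"dz":0,"ax":0,"ay":0,"az":0,"hand":0.4},{"dx":0,"dy":0,"dz":0,"ax":0,"ay":0,"az":0,"hand":0.6},{"dx":0,"dy":0,"dz":0,"ax":0,"ay":0,"az":0,"hand":0.6},{"dx":0,"dy":0,"dz":-5,"ax":0,"ay":0,"az":0,"hand":0.6},{"dx":0,"dy":0,"dz":-15,"ax":0,"ay":0,"az":0,"hand":0.6},{"dx":0,"dy":0,"dz":-25,"ax":0,"ay":0,"az":0,"hand":0.6},{"dx":0,"dy":0,"dz":-25,"ax":0,"ay":0,"az":0,"hand":0.6},{"dx":0,"dy":0,"dz":-25,"ax":0,"ay":0,"az":0,"hand":0.6},{"dx":0,"dy":0,"dz":-25,"ax":0,"ay":0,"az":0,"hand":0.6},{"dx":0,"dy":0,"dz":-25,"ax":0,"ay":0,"az":0,"hand":0.6},{"dx":0,"dy":0,"dz":-25,"ax":0,"ay":0,"az":0,"hand":0.6},{"dx":0,"dy":0,"dz":0,"ax":0,"ay":0,"az":0,"hand":0.6}]'
python3 - <<'E'
from h import *
import cv2
a=capture("top")["image"][150:250,300:400];b=capture("side")["image"]
cv2.imwrite("pics/g2.png",cv2.hconcat([cv2.resize(x,(400,400),interpolation=cv2.INTER_CUBIC) for x in(a,b[200:320,280:400])])[:,:,::-1])
E
```

```text
t: 18.22
tool_pos: [0.5803, -0.1682, 0.2768]
orientation: [[1.0, 0.001, 0.006], [0.001, -1.0, -0.002], [0.006, 0.002, -1.0]]
ft_force: [-0.0, -0.8, 0.3]
opening: 0.601
finger_force: 0.0
```

View pics/g2.png

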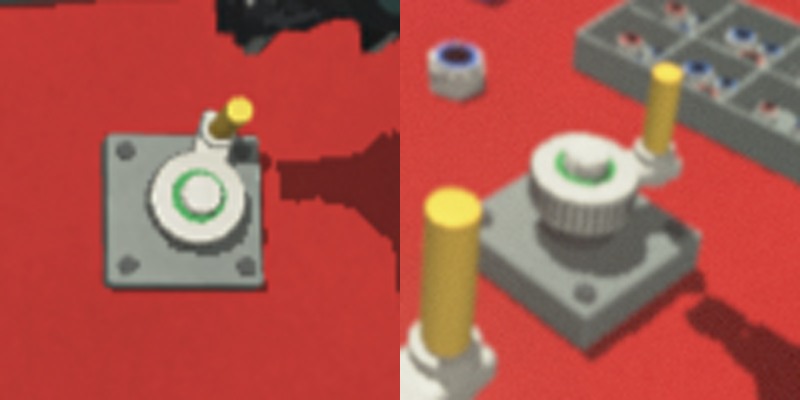

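The grip stands free at top crop (239,110), the gripper is clear above it, and the nut in view is undisturbed. One numeric check, then I hand it in.

```bash
python3 - <<'E'
from h import *
T=capture("top");S=capture("side")
g=tri([ray(T,(359.4,177.1)),ray(S,(280+267/400*120,200+73/400*120))]);p=g[:2]-[.5357,-.1549];print(g,np.degrees(np.arctan2(p[1],p[0])))
if abs(np.degrees(np.arctan2(p[1],p[0]))+17)<6: print(job_done())
E
```

```text
[ 0.58005927 -0.16995863  0.11744817] -18.750790018974953
the job is handed in; nothing more can be done
None
```

The ring gauge was screwed down to about 7.4 N at the grip, backed off two full turns (measured to about 0.1° at the gripper) and released. The job is handed in at about 18 s, and the arm never went near the nuts or the wrench.

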